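# Hold a fused test bar in the strain viewer

## Robot

A 6-joint arm with a two-finger parallel gripper is mounted at the origin on the work surface. World frame = base frame: x ahead of the robot, y to its left, z up, the work surface at z = 0. Lengths are in m, angles in rad, forces in N, time in s.
With the tool pointing down it reaches from about 0.3 to 0.85 m from the base axis. Payload 4.2 kg.
Tool frame: the origin (TCP) lies midway between the tips of the shut fingers; the grasp point (between the pads) lies arm.grip_point_offset behind it (arm.grip_point_offset is the distance from the TCP to the grasp point, in m); y points along the fingers, x is the direction in which the jaws open and shut, and the axes are right-handed (so a half turn about y gives the same grasp; the last joint's range is limited). The gripper opens to 91 mm and grips with 3 to 60 N. Pads are 32 mm wide; open, the fingers measure 118 mm over their backs; the gripper's body (76 mm by 178 mm) begins 60 mm behind the grasp point.
Start: joints at [1.094, 0.32, 1.565, -0, 1.257, -0.02], TCP at [0.254, 0.516, 0.214] pointing down, gripper open.
Joint ranges: [-3.11, 3.11], [-0.84, 2.01], [0.21, 2.61], [-1.34, 4.49], [0.05, 2.63], [-2.56, 2.56]. Speed limits (rad/s): [2.57, 2.57, 3.14, 3.14, 3.14, 3.14].

## Interface

Orientations are given as a unit quaternion [w, x, y, z].
In Python, from station import status, camera, order, trace, spot_point, arm gives the robot as it stands.
- The arm moves only by the shell command python3 -m handwheel 'ROWS' [FORCE]. ROWS is JSON, a list of rows, each a list of 3 entries, a list of its own where there are three numbers: the shift along the tool's x, y, z in cm, then the turn, a rotation vector about the tool's x, y, z in degrees, then the closure, from -1 (fully open) to 1 (shut), so that 0 is half open. In form: [[[dx, dy, dz], [wx, wy, wz], fingers], ...]. A call has 1 to 5 rows; each row shifts and turns the pose as measured when the row begins, along the tool's axes as they then stand; what a row does not reach is not made up. A row lasts 1/10 s, in which the tool goes at most 50 mm and 8.59 degrees, less where a joint would pass 70% of its speed; a pose out of reach is approached as far as the arm can. A call is refused whole if a number of a shift passes 5 or a number of a turn 8.59, either way. A call with a gripper value outside its range is refused whole. The fingers move at their own pace and stop on an object; FORCE is the grip in N (left out, the last holds). Time passes only in rows, so rows that do not move let the fingers close. It gives the time, the measured TCP pose, the force and the opening at its end, in the units of the state.
- status.get_obs(): the state, without advancing time (a new reading comes with each control period).
- camera(name): name is "scene" or "top" or "wrist"; returns a dict with "frame" (480x640x3 uint8, red, green, blue), "range_z" (480x640 float32, m along the optical axis (not along the pixel's ray), 0 where there is no reading), "K" (3x3 intrinsics, pixels), "k1" (the pictures are not rectified: a ray, as slopes to the right and down, at radius r is drawn at 1 + k1 r^2 times it, then the intrinsics apply), "world_from_camera" (4x4, takes a point from camera to world coordinates); the wrist camera has in their place "tool_from_camera" (4x4, takes a point from camera to tool coordinates, whose origin is the TCP and whose axes are the tool frame's). Camera axes: x right, y down, z forward; pixel columns grow to the right and rows downward; lengths in m; the calibration is good to about 2 mm. A picture is of the moment at which its call begins: read the wrist's pose just before it.
- order.job_done(): hands the job in, once; it reports no verdict.
Trained networks look in a picture, given as the dict that the camera call returned (one of the last four; its "shot" number tells which), for a name from the list of things; names that differ only in an ending like _2 or _b are one class to them, and where a whole thing is asked for, a point or a joint stands for the part that bears it (a point fixed in the world has none). Each returns a list of dicts, best first, with "conf" (0 to 1); they miss things now and then, are a little off and sometimes report something else, mostly with a low value. They report only what shows in the picture. A call takes as long as a camera call. They do not tell look-alikes from the thing itself.
- trace(picture, name): "mask" (480x640 bool, what is visible of it) and "box" ([left, top, right, bottom] in pixels, round what is visible of it).
- spot_point(picture, name): "location" ([row, column] in pixels: a listed point, or the origin of a listed thing).
The state is a dict: "clock": time; "q": joint angles; "joint_velocities": joint speeds; "joint_efforts": joint torques, N m; "eef_pos": TCP position; "tcp_rot": TCP orientation; "contact_force": force on the tool from outside, world axes, zero at the start; "wrist_torque": the same for the moment, N m; "finger_gap": finger opening in m.
Only numpy, scipy, OpenCV 4.12 (cv2) and the standard library are available. Lean on these libraries where they do the work, as an engineer would, in place of code of your own. Each camera call takes 0.05 s, during which the arm holds its last target.

## Task

Help me check this fused glass for strain: flip the strain viewer's lamp switch over to on first, then draw the tall test bar out of the wooden rack and lower it, pale band end down, through the slot in the top of the viewer until the band is centred in the viewing window. Finish there still holding it: keep it upright, still and hanging free in the grip, not standing on anything or pressed against the slot. It is glass, so never ram it into the viewer, and leave the other bars and the things lying about where they are.

Things in the scene. Friction and masses are not known exactly. Their poses are not given: they have to be found in the camera images.
- viewer: Strain viewer (bench polariscope), fixed: a grey case 130 mm wide (y), 150 mm high, from x = -120 to +62 mm, on a base plate 140 mm wide (x -129 to +71 mm). Origin on the bench straight under the slot's centre, z up. The -x end is the solid lamp house with the switch on top; the +x end has the viewing window. Placed anywhere in its area, turned up to 0.35 rad; may change sides with the rack.
- slot (a point): Centre of the slot in the viewer's flat top, at the top face, 150 mm above the bench; axes as the viewer's. The slot is 52 mm long (y), 12 mm wide (x) and 12 mm deep, and leads into an empty chamber (40 mm in x, 106 mm in y) with its floor 15 mm above the bench. Black lips flare outward from its edges at 45 degrees, 7 mm out and 6 mm up.
- window (a point): Point straight below the slot's centre, level with the middle of the square viewing window (60 x 60 mm), 85 mm above the bench: where the bar's pale band belongs. Axes as the viewer's.
- lamp_switch (a joint): Lamp toggle on top of the lamp house: a steel bat 9 mm thick, reaching 33 mm from its pivot. 0 = off, leaning 0.3 rad from upright towards the viewer's +y; it swings in the y direction to its stop at 0.6 rad = on, leaning 0.3 rad towards -y. Light friction (about 1 N at its tip), stays where it is left; on above 0.45.
- switch_pivot (a point): Pivot of the lamp switch, 6 mm above the viewer's top face (156 mm above the bench), 78 mm from the slot's centre towards the viewer's -x.
- rack: Beech rack, fixed, 130 mm (x) x 80 mm (y) x 38 mm high, with three slots 52 mm long (y) and 12 mm wide (x) at x = -42, 0 and +42 mm, their floor 12 mm above the bench. Origin under its centre, on the bench. Placed anywhere in its area, turned up to 0.5 rad.
- test_bar: The tall test bar: fused amber-brown glass, 170 mm tall, 50 mm wide (its y), 10 mm thick (its x), about 210 g, standing upright in one of the rack's three slots, which one varies. Origin at the centre of its lower end, z up along it.
- bar_band (a point): Middle of the test bar's pale band, on its centre line 40 mm above its lower end.
- bar_top (a point): Middle of the test bar's upper end, 170 mm above its lower end.
- short_bar: Short glass bar standing in the rack, 50 x 10 x 90 mm tall. Leave it.
- slim_bar: Slim glass bar standing in the rack, 34 x 10 x 100 mm tall. Leave it.
- knife: Knife with brass tube handle, 220 mm long along its x, 13 mm high, lying between viewer and rack. Leave it.
- paddle: Graphite paddle with wooden handle, 205 mm long along its x, 60 mm wide, 18 mm high, lying. Leave it.
- tweezers: Steel tweezers, 165 mm long, lying. Leave them.
- jar: Glass jar with steel lid, 60 mm across, 85 mm high. Leave it.
- dish: White ceramic dish, 90 mm across, 28 mm high. Leave it.
- rod_stub: Piece of dark red glass rod, 14 mm thick and 110 mm long along its x, lying. Leave it.
Not all that is in view belongs to the job. What is shaped like the viewer but pink is not meant.

How it is judged:
On the way, in this order (a step that is already met when the one before it is completed fails the run):
1. the lamp switch is flipped on (value of joint lamp_switch above 0.45 rad), for 0.2 s.
2. the test bar is drawn up out of the rack in the grip (contact force between the fingers and test_bar above 1 N and height (world z) of test_bar above 0.05 m), for 0.2 s.
At the end, for the whole second after the job is handed in: Lamp switch on (above 0.45 rad); the test bar gripped (finger force above 2 N) inside the slot, band end down, its band within 10 mm in height and 8 mm sideways of the middle of the window, within 0.1 rad of upright, still (below 20 mm/s), and pressed against the viewer with less than 8 N (value of joint lamp_switch above 0.45 rad and contact force between the fingers and test_bar above 2 N and z of bar_band in the frame of window between -0.01 and 0.01 m and horizontal distance between bar_band and window below 0.008 m and horizontal distance between bar_top and window below 0.015 m and angle between test_bar's own z axis and vertical below 0.1 rad and contact force between test_bar and viewer below 8 N and linear speed of test_bar below 0.02 m/s and angular speed of test_bar below 0.15 rad/s); the arm keeps its last pose, push and grip.
It fails at once if the glass bar is rammed against the viewer (over 40 N) (contact force between test_bar and viewer above 40 N).
It fails at once if another bar in the rack is lifted or knocked (distance of any of short_bar, slim_bar from where it was at the start of the episode above 0.02 m).
It fails at once if a thing lying about is shifted by more than 30 mm (distance of any of knife, paddle, tweezers, jar, dish, rod_stub from where it was at the start of the episode above 0.03 m).
It also fails if it takes over 64 s, if anything falls off the work surface, if the arm or the gripper's body presses on something with over 40 N, if the wrist force passes 120 N, or if a joint passes its speed limit or range.

## Working session

There is one attempt and no reset: what is moved stays moved. The work goes in short steps, Python scripts to look and compute and a shell command to move; the robot and the scene stay as the last step left them, time stands still between calls to the robot, and variables do not carry over. Pictures are saved under pics/ and viewed, and the job is handed in when it is done.

```bash
ls; mkdir -p pics; python3 - <<'E'
from station import status,camera,arm
import cv2,numpy as np
print(status.get_obs()); print({k:getattr(arm,k) for k in dir(arm) if not k.startswith('_')})
for n in ("scene","top","wrist"):
    c=camera(n); cv2.imwrite(f"pics/{n}0.png",c["frame"][:,:,::-1]); np.savez(f"pics/{n}0.npz",**{k:v for k,v in c.items()})
    print(n,c["K"],c["k1"],c.get("world_from_camera",c.get("tool_from_camera")))
E
```

```text
pics
{'clock': 0.0, 'q': array([ 1.09401449e+00,  3.20314689e-01,  1.56567960e+00, -3.24332570e-05,
        1.25740913e+00, -2.00077235e-02]), 'joint_velocities': array([ 9.44591872e-04, -1.41698751e-03, -1.45031290e-03,  3.99001439e-05,
       -1.70060464e-03, -4.93779655e-04]), 'joint_efforts': array([ 4.16696439e-04, -4.12467599e+01, -2.31975603e+01,  7.28271296e-02,
        4.55469999e-02, -1.35357832e-04]), 'eef_pos': array([0.25338468, 0.51559046, 0.21310698]), 'tcp_rot': array([-0.59988081,  0.60055456,  0.37327138, -0.37436041]), 'contact_force': array([-0.98852779,  0.55227186,  0.04638803]), 'wrist_torque': array([-0.02339429, -0.03619628, -0.01111721]), 'finger_gap': 0.09122421327763745}
{'PlanningError': <class 'station.PlanningError'>, 'grip_point_offset': 0.0188}
scene [[492.82997957   0.         320.21608889]
 [  0.         492.82997957 242.12943956]
 [  0.           0.           1.        ]] 0.03747769651778651 [[-0.50358292  0.46772218 -0.72638847  1.52452865]
 [ 0.86372636  0.2915554  -0.4110623   0.55121426]
 [ 0.01951953 -0.83440482 -0.5508063   0.87111399]
 [ 0.          0.          0.          1.        ]]
top [[605.86931793   0.         309.55814021]
 [  0.         605.86931793 243.31076104]
 [  0.           0.           1.        ]] -0.18267398771504462 [[-0.02575036 -0.99486488  0.09788147  0.41246993]
 [-0.99965757  0.02608224  0.00211236  0.01272292]
 [-0.00465448 -0.09779356 -0.99519584  1.48703856]
 [ 0.          0.          0.          1.        ]]
wrist [[353.35595622   0.         317.46995891]
 [  0.         353.35595622 240.83929532]
 [  0.           0.           1.        ]] 0.0022882431976153804 [[ 9.99999596e-01  6.87383149e-04  5.78843515e-04  8.37893848e-04]
 [-3.87199895e-04 -2.51692485e-01  9.67807183e-01 -1.71035653e-01]
 [ 8.10944912e-04 -9.67807016e-01 -2.51692117e-01  7.04420783e-02]
 [ 0.00000000e+00  0.00000000e+00  0.00000000e+00  1.00000000e+00]]
```

View pics/scene0.png

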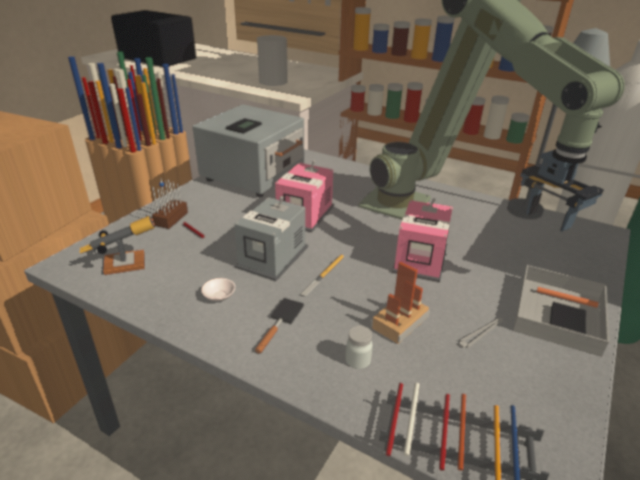

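View pics/top0.png

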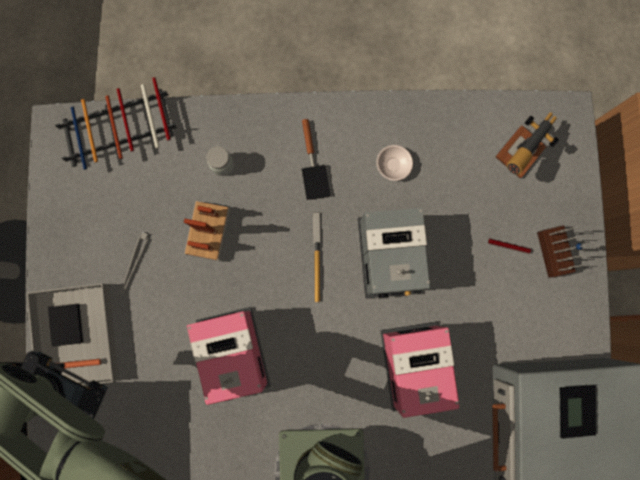

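View pics/wrist0.png

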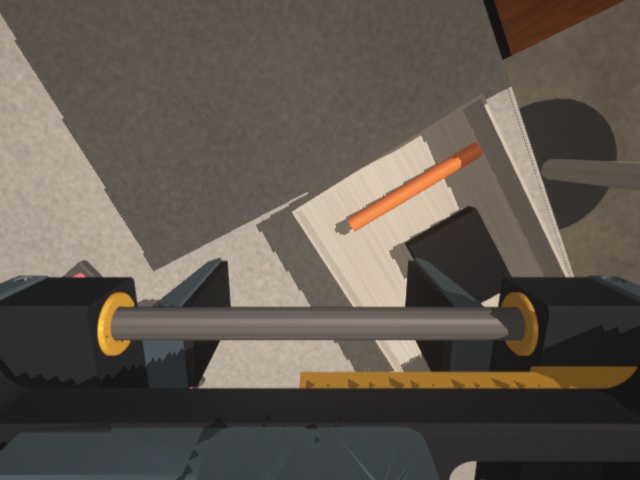

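The scene picture shows the grey viewer at (270,238), the two pink decoys at (305,195) and (425,240), and the rack with the tall bar at (405,300). In the top view the viewer's slot is at (397,238) and its switch at about (402,270). The rack is at (206,230) with the tall bar's top near (195,225).

```bash
cat > h.py <<'E'
import numpy as np,cv2
from station import status,camera,trace,spot_point,arm
from scipy.spatial.transform import Rotation as R
def dist(c): return np.array([c["k1"],0,0,0,0],float)
def ray(c,px): # px (N,2) col,row -> slopes
    px=np.asarray(px,float).reshape(-1,1,2)
    return cv2.undistortPoints(px,c["K"],dist(c),None,None).reshape(-1,2)
def T(c,obs=None):
    if "world_from_camera" in c: return np.asarray(c["world_from_camera"])
    M=np.eye(4); q=obs["tcp_rot"]; M[:3,:3]=R.from_quat([q[1],q[2],q[3],q[0]]).as_matrix(); M[:3,3]=obs["eef_pos"]
    return M@np.asarray(c["tool_from_camera"])
def onplane(c,px,z,obs=None):
    s=ray(c,px); W=T(c,obs); d=np.c_[s,np.ones(len(s))]@W[:3,:3].T; o=W[:3,3]
    return o+d*((z-o[2])/d[:,2])[:,None]
def depthpt(c,px,obs=None):
    px=np.asarray(px).reshape(-1,2); s=ray(c,px); r=c["range_z"][px[:,1].astype(int),px[:,0].astype(int)]
    W=T(c,obs); return (np.c_[s,np.ones(len(s))]*r[:,None])@W[:3,:3].T+W[:3,3]
def proj(c,P,obs=None):
    P=np.asarray(P,float).reshape(-1,3); W=np.linalg.inv(T(c,obs))
    return cv2.projectPoints((P@W[:3,:3].T+W[:3,3]).reshape(-1,1,3),np.zeros(3),np.zeros(3),c["K"],dist(c))[0].reshape(-1,2)
def save(n,im): cv2.imwrite(f"pics/{n}.png",im[:,:,::-1])
def crop(c,n,x0,y0,x1,y1,k): save(n,cv2.resize(c["frame"][y0:y1,x0:x1],None,fx=k,fy=k,interpolation=cv2.INTER_CUBIC))
E
python3 - <<'E'
from h import *
t=camera("top")
for nm,z in (("viewer",0),("slot",.15),("window",.085),("switch_pivot",.156),("rack",0),("test_bar",.012),("bar_band",.052),("bar_top",.182),("short_bar",.012),("slim_bar",.012)):
    for d in spot_point(t,nm)[:3]:
        l=d["location"]; print(nm,round(d["conf"],2),np.round(l,1),np.round(onplane(t,[[l[1],l[0]]],z)[0],4))
for nm in ("test_bar","lamp_switch","viewer","rack"):
    for d in trace(t,nm)[:3]: print(nm,d["conf"],d["box"])
crop(t,"topv",340,190,450,310,6); crop(t,"topr",160,180,260,280,6)
s=camera("scene"); crop(s,"scr",350,240,450,350,5); crop(s,"scv",220,180,330,290,5)
for nm in ("test_bar","bar_top","slot","switch_pivot"):
    for d in spot_point(s,nm)[:3]: print("scene",nm,d["conf"],d["location"])
E
```

```text
viewer 0.81 [341.8 231.1] [0.3216 0.2141 0.    ]
viewer 0.76 [245.3 385.8] [ 0.5489 -0.1723  0.    ]
viewer 0.64 [355.6 410.5] [ 0.2761 -0.224   0.    ]
slot 0.8 [344.  217.9] [0.3264 0.2232 0.15  ]
slot 0.72 [238.9 392.7] [ 0.549  -0.1697  0.15  ]
slot 0.61 [358.7 424.8] [ 0.2818 -0.2318  0.15  ]
window 0.94 [344.9 225.1] [0.3198 0.2167 0.085 ]
window 0.93 [356.5 418.2] [ 0.2812 -0.2284  0.085 ]
window 0.77 [239.9 394.1] [ 0.5532 -0.1817  0.085 ]
switch_pivot 0.92 [397.2 427.2] [ 0.1976 -0.2337  0.156 ]
switch_pivot 0.74 [382.5 229.6] [0.242  0.1983 0.156 ]
switch_pivot 0.65 [244.3 387.3] [ 0.5367 -0.1563  0.156 ]
rack 0.6 [232.4 206.5] [0.5927 0.2713 0.    ]
test_bar 0.6 [228.1 208.9] [0.6018 0.2631 0.012 ]
bar_band 0.7 [228.4 205.3] [0.5961 0.2651 0.052 ]
bar_top 0.73 [245.2 506.5] [ 0.5253 -0.4184  0.182 ]
bar_top 0.66 [223.  192.1] [0.5922 0.2714 0.182 ]
short_bar 0.56 [249.1 201.3] [0.5502 0.2825 0.012 ]
slim_bar 0.6 [213.6 211.8] [0.6377 0.2556 0.012 ]
slim_bar 0.29 [226.6 203.6] [0.6059 0.2763 0.012 ]
test_bar 0.58 [184.0, 217.2, 217.6, 232.3]
lamp_switch 0.52 [221.6, 380.4, 229.4, 383.4]
lamp_switch 0.33 [187.2, 204.0, 230.5, 258.5]
viewer 0.85 [381.3, 321.6, 457.4, 415.8]
viewer 0.69 [358.3, 208.8, 429.0, 298.0]
viewer 0.59 [189.7, 307.9, 275.4, 405.0]
rack 0.72 [182.0, 200.8, 230.4, 262.8]
scene test_bar 0.56 [296.2, 218.0]
scene test_bar 0.55 [318.0, 400.8]
scene bar_top 0.8 [264.4, 408.6]
scene slot 0.9 [218.5, 266.3]
scene slot 0.81 [223.4, 425.6]
scene slot 0.81 [173.7, 302.3]
scene switch_pivot 0.82 [165.9, 310.5]
scene switch_pivot 0.74 [206.2, 428.0]
scene switch_pivot 0.69 [205.8, 279.8]
```

View pics/topv.png

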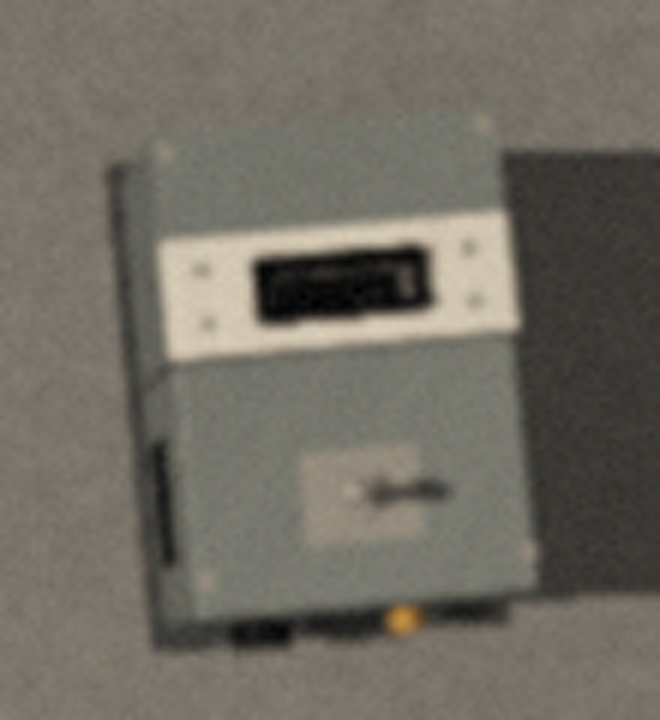

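View pics/topr.png

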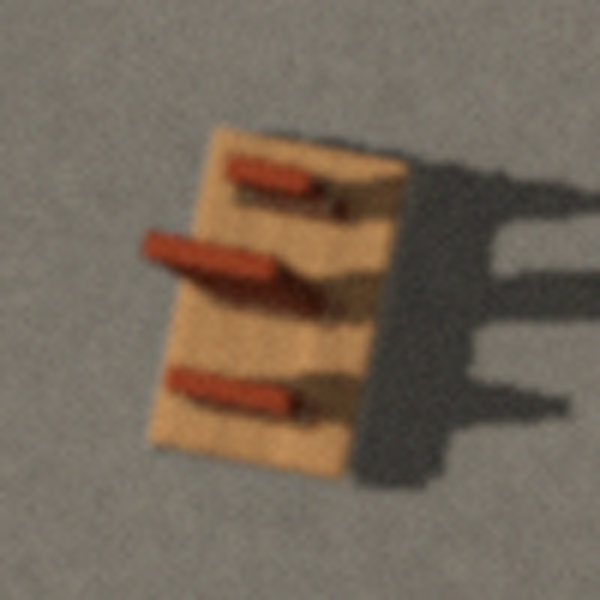

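View pics/scr.png

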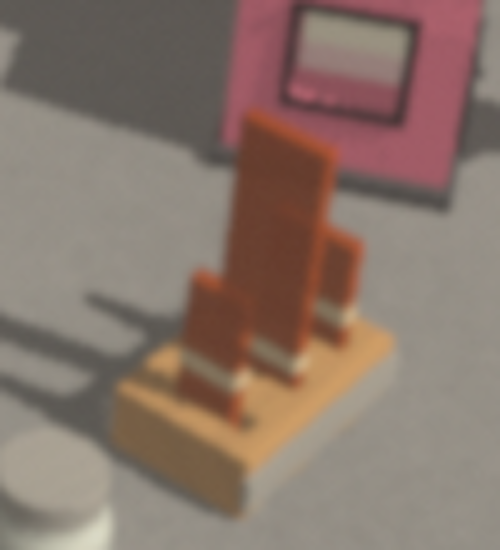

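View pics/scv.png

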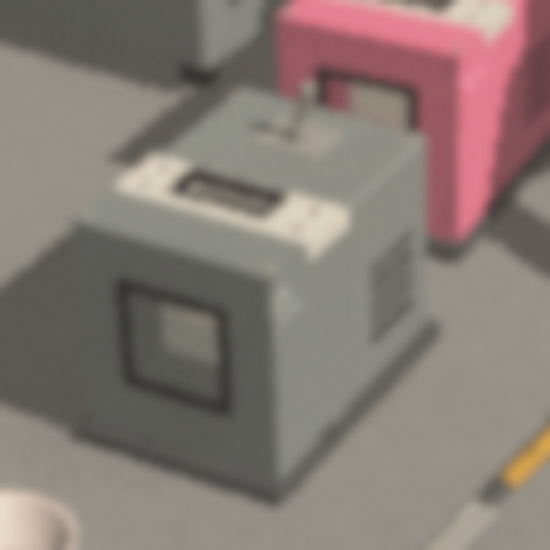

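The crops show the viewer's slot centre at about (397,237.5) in the top view. The switch bat leans from (399,271) towards image right (-y world), so it may be read wrong; the depth will tell. The tall bar stands in the middle rack slot with its pale band low, so the band end is already down.

Candidates for the viewer: the grey one at top (395,252), the pink ones at (421,370) and (232,355), and the large grey kiln-like box at (565,410). I choose the grey one with the slot at (397,238). Candidates for the bar: the three bars at top (205,210), (195,223) and (200,245). I choose the tall middle one.

```bash
python3 - <<'E'
from h import *
t=camera("top"); t2=camera("top"); 
v,u=np.mgrid[190:320,150:450]; px=np.c_[u.ravel(),v.ravel()]
P=depthpt(t,px)
for nm,(zl,zh),(x0,x1) in (("viewer",(.142,.158),(340,450)),("rack",(.03,.046),(170,250)),("bartop",(.165,.2),(170,250))):
    m=(P[:,2]>zl)&(P[:,2]<zh)&(px[:,0]>x0)&(px[:,0]<x1)
    Q=P[m]; rc=cv2.minAreaRect(Q[:,:2].astype(np.float32)); print(nm,m.sum(),rc,Q[:,2].mean(), np.round(cv2.boxPoints(rc),4).tolist())
m=(P[:,2]>.165)&(px[:,0]>340)
print("sw",np.round(P[m],3)[:20],px[m][:20])
E
```

```text
viewer 4520 ((0.5235552787780762, -0.17889541387557983), (0.18343128263950348, 0.1300535649061203), 3.6136322021484375) 0.14975684500666445 [[0.4278999865055084, -0.11980000138282776], [0.4361000061035156, -0.24959999322891235], [0.6191999912261963, -0.23800000548362732], [0.6110000014305115, -0.10819999873638153]]
rack 1256 ((0.5203481316566467, 0.2534443736076355), (0.30015498399734497, 0.12527446448802948), 10.813529014587402) 0.03759514553670091 [[0.3612000048160553, 0.28679999709129333], [0.3847000002861023, 0.16380000114440918], [0.6794999837875366, 0.22010000050067902], [0.656000018119812, 0.34310001134872437]]
bartop 123 ((0.593696653842926, 0.2654496729373932), (0.0520327091217041, 0.010362636297941208), 77.07466125488281) 0.18034572138781257 [[0.5827999711036682, 0.24130000174045563], [0.5928999781608582, 0.23890000581741333], [0.6046000123023987, 0.2896000146865845], [0.5945000052452087, 0.2919999957084656]]
sw [[0.412 0.013 1.487]
 [0.412 0.013 1.487]
 [0.412 0.013 1.487]
 [0.412 0.013 1.487]
 [0.412 0.013 1.487]
 [0.412 0.013 1.487]
 [0.412 0.013 1.487]
 [0.412 0.013 1.487]
 [0.412 0.013 1.487]
 [0.412 0.013 1.487]
 [0.412 0.013 1.487]
 [0.412 0.013 1.487]
 [0.412 0.013 1.487]
 [0.412 0.013 1.487]
 [0.412 0.013 1.487]
 [0.412 0.013 1.487]
 [0.412 0.013 1.487]
 [0.412 0.013 1.487]
 [0.412 0.013 1.487]
 [0.412 0.013 1.487]] [[367 190]
 [399 192]
 [420 193]
 [423 193]
 [431 193]
 [351 198]
 [405 199]
 [410 203]
 [425 204]
 [449 208]
 [376 214]
 [391 214]
 [372 215]
 [381 224]
 [362 230]
 [394 230]
 [404 234]
 [366 241]
 [371 244]
 [364 245]]
```

```bash
cat >> h.py <<'E'
yaw=np.deg2rad(3.62); C=np.array([.52356,-.1789]); ex=np.array([np.cos(yaw),np.sin(yaw)]); ey=np.array([-ex[1],ex[0]])
SL=C+.029*ex; PV=SL-.078*ex
def tool(obs=None):
    o=obs or status.get_obs(); q=o["tcp_rot"]; return R.from_quat([q[1],q[2],q[3],q[0]]).as_matrix(),np.array(o["eef_pos"]),o
def go(pos,xdir_deg):
    "shift in tool cm and turn rotvec deg (tool) to reach pos with tool y down, x at yaw"
    M,p,o=tool(); a=np.deg2rad(xdir_deg); x=np.array([np.cos(a),np.sin(a),0]); y=np.array([0,0,-1.]); G=np.c_[x,y,np.cross(x,y)]
    print("t",o["clock"],"pos",np.round(p,4),"xyaw",round(np.degrees(np.arctan2(M[1,0],M[0,0])),2),"gap",round(o["finger_gap"],4),"F",np.round(o["contact_force"],2),"q",np.round(o["q"],2))
    print("shift cm",np.round(M.T@(np.array(pos)-p)*100,2),"turn deg",np.round(np.degrees(R.from_matrix(M.T@G).as_rotvec()),2))
E
python3 - <<'E'
from h import *
print("slot",SL,"pivot",PV)
M,p,o=tool(); print(np.round(M,3))
P0=PV+.045*ey
for a in (3.6,-176.4,93.6,-86.4): go([*P0,.25],a)
t=camera("top")
c3=lambda xy,z:[*xy,z]
pts=[c3(SL,.15),c3(PV,.156),c3(PV+ey*.00975,.1875),c3(PV-ey*.00975,.1875)]
print(proj(t,pts))
print("crop",(proj(t,pts)-[340,190])*6)
E
```

```text
slot [ 0.55250214 -0.17706897] pivot [ 0.47465777 -0.18199381]
[[ 0.441  0.    -0.897]
 [ 0.897  0.     0.441]
 [ 0.    -1.    -0.   ]]
t 1.25 pos [0.2536 0.516  0.214 ] xyaw 63.83 gap 0.0908 F [0.21 0.27 0.41] q [ 1.09  0.32  1.56 -0.    1.26 -0.02]
shift cm [-48.99  -3.61 -48.39] turn deg [-0.   60.23  0.  ]
t 1.25 pos [0.2536 0.516  0.214 ] xyaw 63.83 gap 0.0908 F [0.21 0.27 0.41] q [ 1.09  0.32  1.56 -0.    1.26 -0.02]
shift cm [-48.99  -3.61 -48.39] turn deg [ 1.0000e-02 -1.1977e+02  0.0000e+00]
t 1.25 pos [0.2536 0.516  0.214 ] xyaw 63.83 gap 0.0908 F [0.21 0.27 0.41] q [ 1.09  0.32  1.56 -0.    1.26 -0.02]
shift cm [-48.99  -3.61 -48.39] turn deg [  0.   -29.77   0.  ]
t 1.25 pos [0.2536 0.516  0.214 ] xyaw 63.83 gap 0.0908 F [0.21 0.27 0.41] q [ 1.09  0.32  1.56 -0.    1.26 -0.02]
shift cm [-48.99  -3.61 -48.39] turn deg [-1.0000e-02  1.5023e+02  0.0000e+00]
[[395.94512212 237.24324937]
 [399.89083348 271.9732028 ]
 [397.5161009  271.64404301]
 [406.45152193 270.81522589]]
crop [[335.67073271 283.45949623]
 [359.34500088 491.83921681]
 [345.09660538 489.86425804]
 [398.7091316  484.89135537]]
```

The switch geometry fits: the off tip is predicted at crop (345,490) and the bright dot is at (355,490). The dark streak to its right is its shadow. First I raise the tool, then travel with the fingers closing.

```bash
python3 -m handwheel '[[[-2,-4,-2],[0,0,0],1],[[-3.5,0,-3.5],[0,0,0],1],[[-3.5,0,-3.5],[0,0,0],1],[[-3.5,0,-3.5],[0,0,0],1],[[-3.5,0,-3.5],[0,0,0],1]]' 20; python3 -m handwheel '[[[-3.5,0,-3.5],[0,0,0],1],[[-3.5,0,-3.5],[0,0,0],1],[[-3.5,0,-3.5],[0,0,0],1],[[-3.5,0,-3.5],[0,0,0],1],[[-3.5,0,-3.5],[0,0,0],1]]'; python3 -c "
from h import *
go([*(PV+.045*ey),.25],3.6)"
```

```text
clock: 1.8
eef_pos: [0.3279, 0.3023, 0.2543]
tcp_rot: [0.598, -0.598, -0.378, 0.376]
contact_force: [1.1, 0.7, 0.4]
finger_gap: 0.0542
clock: 2.3
eef_pos: [0.4096, 0.0658, 0.2557]
tcp_rot: [-0.597, 0.598, 0.381, -0.375]
contact_force: [1.0, 0.4, -0.1]
finger_gap: 0.0144
t 2.3 pos [0.4096 0.0658 0.2557] xyaw 64.56 gap 0.0144 F [ 1.03  0.42 -0.09] q [ 0.13  0.03  1.82  0.    1.28 -1.  ]
shift cm [-15.66   0.55 -14.33] turn deg [ 0.1  60.96  0.51]
```

```bash
python3 -m handwheel '[[[-3.5,0,-3.3],[0,0,0],1],[[-3.5,0,-3.3],[0,0,0],1],[[-3.5,0,-3.3],[0,0,0],1],[[0,0,0],[0,8.5,0],1],[[0,0,0],[0,8.5,0],1]]'; python3 -m handwheel '[[[0,0,0],[0,8.5,0],1],[[0,0,0],[0,8.5,0],1],[[0,0,0],[0,8.5,0],1],[[0,0,0],[0,8.5,0],1],[[0,0,0],[0,8.5,0],1]]';  python3 -c "
from h import *
go([*(PV+.045*ey),.25],3.6)"
```

```text
clock: 2.8
eef_pos: [0.4562, -0.0843, 0.2565]
tcp_rot: [-0.648, 0.65, 0.285, -0.277]
contact_force: [-0.7, 0.8, -0.0]
finger_gap: 0.0006
clock: 3.3
eef_pos: [0.4562, -0.0861, 0.2566]
tcp_rot: [0.707, -0.706, -0.03, 0.021]
contact_force: [-0.9, 0.0, -0.3]
finger_gap: 0.0004
t 3.3 pos [ 0.4562 -0.0861  0.2566] xyaw 4.09 gap 0.0004 F [-0.94  0.04 -0.26] q [-0.21  0.11  1.73  0.    1.29 -0.29]
shift cm [ 1.19  0.67 -5.2 ] turn deg [-0.04  0.49  0.72]
```

```bash
cat > wv.py <<'E'
from h import *
import sys
def over(name,pts):
    o=status.get_obs(); w=camera("wrist"); f=w["frame"].copy()
    for p,q in zip(pts,proj(w,pts,o)): cv2.drawMarker(f,tuple(int(round(a)) for a in q),(0,255,0),cv2.MARKER_CROSS,9,1)
    save(name,f); return w,o
E
python3 - <<'E'
from wv import *
S=[[*(SL+a*ex*.006+b*ey*.026),.15] for a in(-1,1) for b in(-1,1)]+[[*(PV+ey*.00975),.1875],[*PV,.156]]
w,o=over("w1",S)
for nm in ("slot","switch_pivot"):
    for d in spot_point(w,nm)[:2]:
        l=d["location"]; print(nm,d["conf"],l,onplane(w,[[l[1],l[0]]],.15,o))
E
```

```text
slot 0.76 [380.6, 108.5] [[ 0.28107314 -0.2283246   0.15      ]]
switch_pivot 0.73 [351.9, 329.0] [[ 0.47583989 -0.18703351  0.15      ]]
```

View pics/w1.png

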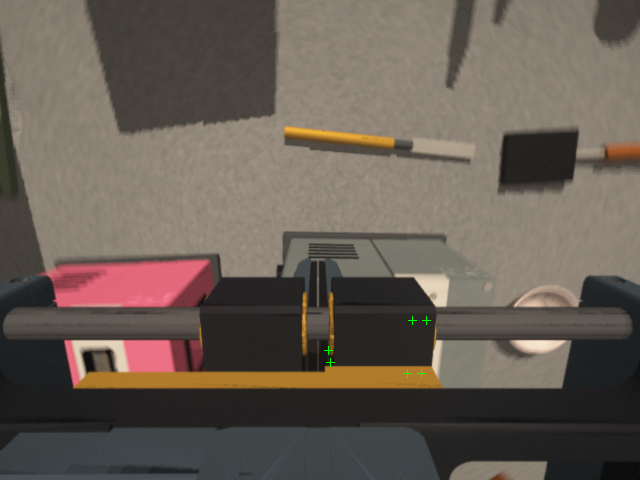

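The wrist camera is blocked below the gripper but its view agrees with the geometry: the pink decoy is at (140,310) and the grey viewer is under the fingers. Next I flip the switch with the side of the closed fingers.

```bash
python3 -m handwheel '[[[1.2,0,-2.6],[0,0.5,0.7],1],[[0,0,-2.6],[0,0,0],1],[[0,2,0],[0,0,0],1],[[0,0,0],[0,0,0],1]]'; python3 -c "
from h import *
go([*(PV+.045*ey),.17],3.6)"
```

```text
clock: 3.85
eef_pos: [0.4731, -0.1383, 0.2369]
tcp_rot: [0.707, -0.706, -0.031, 0.03]
contact_force: [-0.3, -0.2, -0.6]
finger_gap: 0.0003
t 3.85 pos [ 0.4731 -0.1383  0.2369] xyaw 4.95 gap 0.0003 F [-0.31 -0.19 -0.55] q [-0.31  0.17  1.7   0.    1.26 -0.39]
shift cm [-0.12  6.69  0.13] turn deg [-0.01  1.35  0.08]
```

```bash
python3 -m handwheel '[[[0,3,0.1],[0,1,0],1],[[0,2.5,0],[0,0,0],1],[[0,1.2,0],[0,0,0],1],[[0,0,0],[0,0,0],1]]'; python3 -c "
from h import *
go([*(PV+.045*ey),.17],3.6)"
```

```text
clock: 4.25
eef_pos: [0.4749, -0.1373, 0.1711]
tcp_rot: [-0.706, 0.707, 0.03, -0.025]
contact_force: [-0.4, 0.5, -0.4]
finger_gap: 0.0006
t 4.25 pos [ 0.4749 -0.1373  0.1711] xyaw 4.44 gap 0.0006 F [-0.4   0.51 -0.41] q [-0.31  0.22  1.82  0.    1.1  -0.38]
shift cm [-0.31  0.11  0.04] turn deg [0.1  0.84 0.37]
```

```bash
python3 -m handwheel '[[[0,0,-1],[0,0,0],1],[[0,0,-0.6],[0,0,0],1],[[0,0,-0.6],[0,0,0],1]]';python3 -m handwheel '[[[0,0,-0.4],[0,0,0],1],[[0,0,-0.2],[0,0,0],1]]'; python3 -c "
from h import *
go([*(PV+.016*ey),.17],3.6)"
```

```text
clock: 4.55
eef_pos: [0.4782, -0.1601, 0.1743]
tcp_rot: [-0.706, 0.707, 0.033, -0.025]
contact_force: [-0.7, 1.1, 0.2]
finger_gap: 0.0006
clock: 4.75
eef_pos: [0.4787, -0.1669, 0.1752]
tcp_rot: [-0.706, 0.707, 0.032, -0.024]
contact_force: [0.8, 2.3, -1.8]
finger_gap: 0.0008
t 4.75 pos [ 0.4787 -0.1669  0.1752] xyaw 4.61 gap 0.0008 F [ 0.79  2.31 -1.79] q [-0.36  0.24  1.79  0.    1.11 -0.44]
shift cm [-0.51  0.52  0.13] turn deg [0.11 1.01 0.64]
```

```bash
python3 -m handwheel '[[[0,0.2,-0.2],[0,0,0],1],[[0,0.1,-0.2],[0,0,0],1]]';python3 -m handwheel '[[[0,0.1,-0.2],[0,0,0],1],[[0,0,-0.2],[0,0,0],1]]'; python3 -m handwheel '[[[0,0,-0.3],[0,0,0],1]]'; python3 -c "
from h import *
go([*(PV+.016*ey),.17],3.6)"
```

```text
clock: 4.95
eef_pos: [0.479, -0.1676, 0.1744]
tcp_rot: [0.709, -0.704, -0.032, 0.023]
contact_force: [-3.3, 10.0, 10.5]
finger_gap: 0.0004
clock: 5.15
eef_pos: [0.4788, -0.1674, 0.1752]
tcp_rot: [0.712, -0.701, -0.031, 0.022]
contact_force: [-1.1, 7.9, 0.8]
finger_gap: 0.0002
clock: 5.25
eef_pos: [0.4788, -0.1677, 0.1753]
tcp_rot: [0.714, -0.699, -0.031, 0.022]
contact_force: [-0.3, 9.3, 1.2]
finger_gap: 0.0004
t 5.25 pos [ 0.4788 -0.1677  0.1753] xyaw 4.28 gap 0.0004 F [-0.35  9.32  1.24] q [-0.38  0.24  1.78  0.03  1.12 -0.46]
shift cm [-0.51  0.53  0.19] turn deg [-1.22  0.69  0.77]
```

The reaction of 9 N at the pose the stop predicts means the switch is at its stop. I back off, rise and look at the viewer from its -y side.

```bash
python3 -m handwheel '[[[0,0,1.5],[0,0,0],1],[[0,-4,0],[1.2,0.7,0.8],1],[[0,-4,0],[0,0,0],1],[[0,-4,-2],[0,0,0],1],[[2,-1,-4],[0,0,0],1]]';python3 -m handwheel '[[[2,0,-4],[0,0,0],-1],[[2,0,-4],[0,0,0],-1],[[1,0,-3],[0,0,0],-1],[[0,0,0],[0,0,0],-1]]'; python3 - <<'E'
from wv import *
go([*(SL-.13*ey),.3],3.6)
S=[[*(SL+a*ex*.006+b*ey*.026),.15] for a in(-1,1) for b in(-1,1)]+[[*(PV-ey*.00975),.1875],[*PV,.156]]
w,o=over("w2",S)
for nm in ("slot","switch_pivot"):
    for d in spot_point(w,nm)[:2]:
        l=d["location"]; print(nm,d["conf"],l,onplane(w,[[l[1],l[0]]],.15,o))
E
```

```text
clock: 5.75
eef_pos: [0.4983, -0.2115, 0.3056]
tcp_rot: [0.721, -0.692, -0.021, 0.027]
contact_force: [1.4, 0.5, 0.9]
finger_gap: 0.0003
clock: 6.15
eef_pos: [0.5613, -0.3254, 0.3039]
tcp_rot: [0.717, -0.696, -0.024, 0.024]
contact_force: [-0.4, -0.4, -0.8]
finger_gap: 0.0297
t 6.15 pos [ 0.5613 -0.3254  0.3039] xyaw 3.89 gap 0.0297 F [-0.4  -0.44 -0.8 ] q [-0.56  0.41  1.2   0.02  1.55 -0.62]
shift cm [0.07 0.45 1.84] turn deg [-1.7   0.3   0.08]
switch_pivot 0.74 [58.7, 222.9] [[ 0.47194896 -0.18105664  0.15      ]]
```

View pics/w2.png

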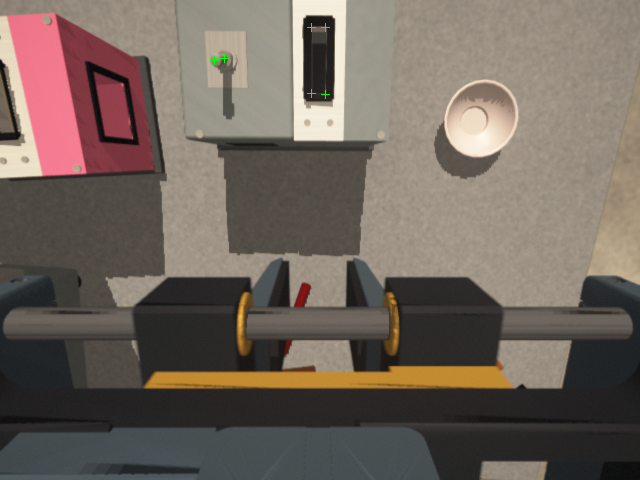

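The wrist view shows the viewer's slot at (318,60), with the predicted corners falling inside the black lips, and the switch at (222,60). I refine the slot from this view.

```bash
python3 - <<'E'
from wv import *
o=status.get_obs(); w=camera("wrist")
v,u=np.mgrid[0:160,150:420]; px=np.c_[u.ravel(),v.ravel()]; P=depthpt(w,px,o)
m=(abs(P[:,2]-.15)<.008)&(w["range_z"][px[:,1],px[:,0]]>0); Q=P[m]; print("z mean",Q[:,2].mean(),Q[:,0].min(),Q[:,0].max(),Q[:,1].min())
# plane tilt
print(np.linalg.lstsq(np.c_[Q-[*SL,0]][:,:2].tolist() and np.c_[Q[:,:2]-SL,np.ones(len(Q))],Q[:,2],rcond=None)[0])
f=w["frame"][:,:,:].astype(int); g=f.sum(2)/3
blk=(g<45).astype(np.uint8); blk[110:]=0; blk[:,:295]=0; blk[:,345:]=0
n,lab,st,ce=cv2.connectedComponentsWithStats(blk); i=1+np.argmax(st[1:,4]); print(st[i],ce[i])
cn=max(cv2.findContours((lab==i).astype(np.uint8),0,1)[0],key=cv2.contourArea).reshape(-1,2)
W=onplane(w,cn,.156,o); rc=cv2.minAreaRect(W[:,:2].astype(np.float32)); print("lips",rc, "pred",SL)
d=np.array(rc[0])-SL; print("in viewer axes",d@ex,d@ey)
S=[[*(SL+a*ex*.013+b*ey*.033),.156] for a in(-1,1) for b in(-1,1)]
f=cv2.resize(w["frame"][0:150,160:400],None,fx=3,fy=3)
for q in proj(w,S,o): cv2.drawMarker(f,tuple(int(round(a)) for a in (q-[160,0])*3+1),(0,255,0),0,9,1)
save("w2c",f)
E
```

```text
z mean 0.15045623641852438 0.43090231003198387 0.6186187409270919 -0.24871713071932827
[0.00151643 0.00310466 0.15051839]
[ 306   24   30   83 2036] [319.97445972  66.79420432]
lips ((0.5529962778091431, -0.17753997445106506), (0.024191375821828842, 0.06367416679859161), 3.6886985301971436) pred [ 0.55250214 -0.17706897]
in viewer axes 0.0004634155713162354 -0.0005012620300047154
```

View pics/w2c.png

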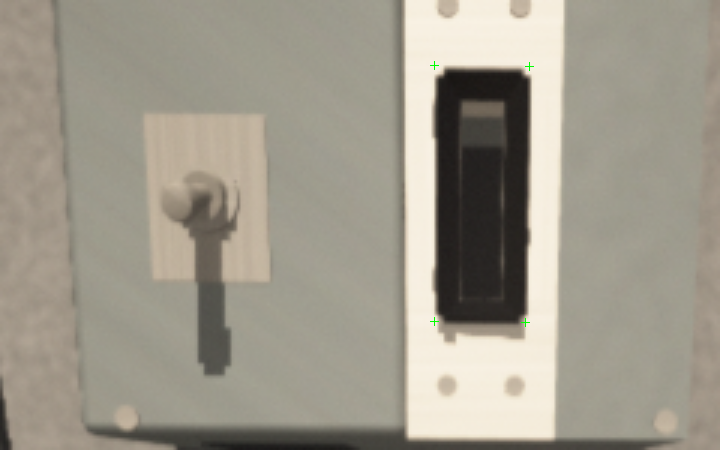

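The slot centre agrees within 0.5 mm by two cameras. The switch tip now lies at the "on" projection; "off" would show about 20 px higher. Now on to the rack.

```bash
sed -i 's/^SL=C+.029\*ex/SL=np.array([.5529,-.1773])/' h.py; python3 -m handwheel '[[[0,0,4.8],[-1.7,0,0],-1],[[0,0,4.8],[0,0,0],-1],[[0,0,4.8],[0,0,0],-1],[[0,0,4.8],[0,0,0],-1],[[0,0,4.8],[0,0,0],-1]]';python3 -m handwheel '[[[0,0,4.8],[0,0,0],-1],[[0,0,4.8],[0,0,0],-1],[[0,0,4.8],[0,0,0],-1],[[0,0,4.5],[0,8.5,0],-1],[[0,0,0],[0,8.5,0],-1]]'; python3 - <<'E'
from wv import *
go([.5645,.139,.3],-13)
E
```

```text
clock: 6.85
eef_pos: [0.539, -0.076, 0.308]
tcp_rot: [-0.706, 0.707, 0.025, -0.022]
contact_force: [1.6, 1.6, 0.3]
finger_gap: 0.0852
clock: 7.35
eef_pos: [0.5175, 0.1227, 0.312]
tcp_rot: [0.704, -0.702, 0.072, -0.08]
contact_force: [-0.7, -1.0, -0.2]
finger_gap: 0.0912
t 7.35 pos [0.5175 0.1227 0.312 ] xyaw -12.38 gap 0.0912 F [-0.68 -0.99 -0.23] q [ 0.21  0.2   1.49 -0.    1.44  0.43]
shift cm [4.23 1.26 2.59] turn deg [-0.29  0.63  0.64]
```

```bash
python3 -m handwheel '[[[4.2,0,1],[-0.3,0.6,0.6],-1],[[0,0,0],[0,0,0],-1]]'; python3 - <<'E'
from wv import *
go([.5645,.139,.3],-13)
B=np.array([.5937,.2654]); a=np.deg2rad(-12.93); bx=np.array([np.cos(a),np.sin(a)]); by=np.array([-bx[1],bx[0]])
S=[[*(B+i*bx*.005+j*by*.025),.182] for i in(-1,1) for j in(-1,1)]
w,o=over("w3",S)
v,u=np.mgrid[0:300,100:560]; px=np.c_[u.ravel(),v.ravel()]; P=depthpt(w,px,o)
D=np.linalg.norm(P[:,:2]-B,axis=1)
for nm,zl,zh in (("bartop",.174,.19),("rack",.030,.045)):
    m=(P[:,2]>zl)&(P[:,2]<zh)&(D<.11); Q=P[m]
    if m.sum()>5: print(nm,m.sum(),Q[:,2].mean(),cv2.minAreaRect(Q[:,:2].astype(np.float32)))
E
```

```text
clock: 7.55
eef_pos: [0.5567, 0.1274, 0.3125]
tcp_rot: [-0.702, 0.703, -0.079, 0.078]
contact_force: [-0.2, 0.9, 0.4]
finger_gap: 0.0916
t 7.55 pos [0.5567 0.1274 0.3125] xyaw -12.71 gap 0.0916 F [-0.24  0.94  0.43] q [ 0.21  0.27  1.39 -0.    1.48  0.43]
shift cm [0.51 1.25 1.3 ] turn deg [ 0.08  0.29 -0.08]
bartop 929 0.18207010678699515 ((0.5944419503211975, 0.2666292190551758), (0.049741704016923904, 0.009529202245175838), 77.46171569824219)
rack 5861 0.03816630776467733 ((0.594450056552887, 0.26692113280296326), (0.08487486839294434, 0.1302487999200821), 77.6041488647461)
```

View pics/w3.png

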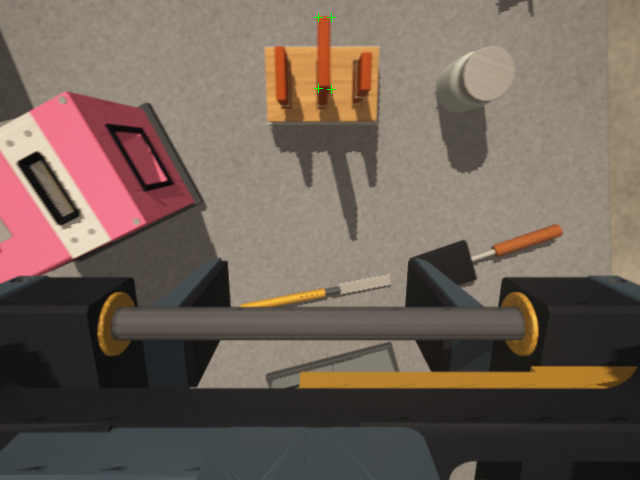

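The wrist view shows the tall bar in the middle rack slot at (324,53), with its fitted top at (0.5944, 0.2666), z 0.182, yaw -12.5°. I go over it.

```bash
python3 -m handwheel '[[[0.4,0,4.8],[0,0,0],-1],[[0.2,0,4.8],[0,0,0],-1],[[0,0,4],[0,0,0],-1],[[0,0,0],[0,0,0],-1]]'; python3 - <<'E'
from wv import *
go([.5944,.2666,.138],-12.5)
E
```

```text
clock: 8.0
eef_pos: [0.5857, 0.262, 0.3168]
tcp_rot: [-0.703, 0.703, -0.078, 0.078]
contact_force: [-0.2, 0.0, -0.9]
finger_gap: 0.0913
t 8.0 pos [0.5857 0.262  0.3168] xyaw -12.73 gap 0.0913 F [-0.23  0.03 -0.92] q [ 0.4   0.39  1.2  -0.    1.55  0.62]
shift cm [ 0.75 17.88  0.65] turn deg [ 0.02 -0.23 -0.02]
```

```bash
python3 -m handwheel '[[[0.7,3.5,0.6],[0,-0.2,0],-1],[[0,4,0],[0,0,0],-1],[[0,0,0],[0,0,0],-1]]'; python3 - <<'E'
from wv import *
go([.5944,.2666,.138],-12.5)
E
```

```text
clock: 8.3
eef_pos: [0.591, 0.2668, 0.2442]
tcp_rot: [0.703, -0.703, 0.074, -0.077]
contact_force: [-0.0, 0.4, -0.8]
finger_gap: 0.0914
t 8.3 pos [0.591  0.2668 0.2442] xyaw -12.27 gap 0.0914 F [-0.    0.39 -0.76] q [ 0.41  0.42  1.33 -0.    1.38  0.62]
shift cm [ 0.29 10.62  0.04] turn deg [-0.09  0.23  0.27]
```

```bash
python3 -m handwheel '[[[0.3,3.5,0],[0,0.2,0.2],-1],[[0,3.5,0],[0,0,0],-1],[[0,2,0],[0,0,0],-1],[[0,0,0],[0,0,0],-1]]'; python3 - <<'E'
from wv import *
go([.5944,.2666,.138],-12.5)
E
```

```text
clock: 8.7
eef_pos: [0.595, 0.2648, 0.1629]
tcp_rot: [0.705, -0.7, 0.072, -0.082]
contact_force: [-0.9, 0.5, 0.5]
finger_gap: 0.0915
t 8.7 pos [0.595  0.2648 0.1629] xyaw -12.51 gap 0.0915 F [-0.93  0.54  0.49] q [ 0.4   0.46  1.47 -0.    1.19  0.62]
shift cm [-0.13  2.49  0.14] turn deg [-0.48 -0.01  0.71]
```

```bash
python3 -m handwheel '[[[-0.05,1.5,0.15],[-0.5,0,0.7],-1],[[0,1,0],[0,0,0],-1],[[0,0,0],[0,0,0],-1]]'; python3 - <<'E'
from wv import *
go([.5944,.2666,.138],-12.5)
E
```

```text
clock: 9.0
eef_pos: [0.5973, 0.2668, 0.1431]
tcp_rot: [0.704, -0.702, 0.074, -0.08]
contact_force: [-0.5, -0.1, -0.2]
finger_gap: 0.0911
t 9.0 pos [0.5973 0.2668 0.1431] xyaw -12.54 gap 0.0911 F [-0.55 -0.08 -0.18] q [ 0.4   0.49  1.48 -0.    1.16  0.62]
shift cm [-0.29  0.51 -0.09] turn deg [-0.25 -0.04  0.42]
```

```bash
python3 -m handwheel '[[[-0.3,0.5,-0.1],[-0.3,0,0.4],-1],[[0,0,0],[0,0,0],-1]]'; python3 - <<'E'
from wv import *
go([.5944,.2666,.138],-12.5)
E
```

```text
clock: 9.2
eef_pos: [0.5947, 0.2668, 0.1391]
tcp_rot: [-0.703, 0.703, -0.077, 0.078]
contact_force: [-0.6, 0.3, -0.1]
finger_gap: 0.0911
t 9.2 pos [0.5947 0.2668 0.1391] xyaw -12.54 gap 0.0911 F [-0.57  0.32 -0.14] q [ 0.4   0.49  1.49 -0.    1.16  0.62]
shift cm [-0.02  0.11 -0.02] turn deg [ 0.   -0.04  0.09]
```

Well aligned. Close with about 25 N.

```bash
python3 -m handwheel '[[[0,0,0],[0,0,0],1],[[0,0,0],[0,0,0],1],[[0,0,0],[0,0,0],1],[[0,0,0],[0,0,0],1],[[0,0,0],[0,0,0],1]]' 25;python3 -m handwheel '[[[0,0,0],[0,0,0],1],[[0,0,0],[0,0,0],1],[[0,0,0],[0,0,0],1],[[0,0,0],[0,0,0],1],[[0,0,0],[0,0,0],1]]' ; python3 - <<'E'
from wv import *
go([.5944,.2666,.138],-12.5)
E
```

```text
clock: 9.7
eef_pos: [0.5953, 0.2672, 0.1404]
tcp_rot: [0.703, -0.703, 0.076, -0.078]
contact_force: [0.6, -0.9, 0.2]
finger_gap: 0.0541
clock: 10.2
eef_pos: [0.5953, 0.2671, 0.1404]
tcp_rot: [0.703, -0.703, 0.076, -0.078]
contact_force: [-0.1, -0.1, 0.2]
finger_gap: 0.0141
t 10.2 pos [0.5953 0.2671 0.1404] xyaw -12.53 gap 0.0141 F [-0.07 -0.09  0.15] q [ 0.4   0.49  1.49 -0.    1.16  0.62]
shift cm [-0.08  0.24 -0.07] turn deg [-0.07 -0.03  0.2 ]
```

```bash
python3 -m handwheel '[[[0,0,0],[0,0,0],1],[[0,0,0],[0,0,0],1],[[0,0,0],[0,0,0],1]]' ; python3 - <<'E'
from wv import *
go([.5944,.2666,.138],-12.5)
E
python3 -m handwheel '[[[0,-1,0],[0,0,0],1],[[0,-1.5,0],[0,0,0],1],[[0,-2,0],[0,0,0],1],[[0,0,0],[0,0,0],1]]'
```

```text
clock: 10.5
eef_pos: [0.5947, 0.2673, 0.1404]
tcp_rot: [0.703, -0.703, 0.076, -0.078]
contact_force: [-0.8, -0.1, -0.0]
finger_gap: 0.0099
t 10.5 pos [0.5947 0.2673 0.1404] xyaw -12.53 gap 0.0099 F [-0.8  -0.07 -0.02] q [ 0.4   0.49  1.49 -0.    1.16  0.62]
shift cm [-0.02  0.24 -0.07] turn deg [-0.07 -0.03  0.13]
clock: 10.9
eef_pos: [0.5945, 0.2673, 0.1863]
tcp_rot: [0.703, -0.703, 0.077, -0.077]
contact_force: [0.3, -0.1, -2.6]
finger_gap: 0.0099
```

The bar is lifted; the wrist reads about its weight of 2.6 N. I rise well clear.

```bash
python3 -m handwheel '[[[0,-4,0],[0,0,0],1],[[0,-4,0],[0,0,0],1],[[0,-4,0],[0,0,0],1],[[0,-4,0],[0,0,0],1],[[0,0,0],[0,0,0],1]]'; python3 - <<'E'
from wv import *
go([*(SL-.0*ey),.37],3.6)
M,p,o=tool()
S=[p+M@np.array([a*.005,.1284,b*.025]) for a in(-1,1) for b in(-1,1)]+[p+M@np.array([a*.005,-.0416,b*.025]) for a in(-1,1) for b in(-1,1)]
w,o=over("w4",S)
E
```

```text
clock: 11.4
eef_pos: [0.5931, 0.2663, 0.3466]
tcp_rot: [-0.701, 0.705, -0.08, 0.075]
contact_force: [0.3, 0.5, -1.3]
finger_gap: 0.0098
t 11.4 pos [0.5931 0.2663 0.3466] xyaw -12.56 gap 0.0098 F [ 0.32  0.5  -1.32] q [ 0.4   0.41  1.1  -0.    1.64  0.62]
shift cm [  5.7   -2.12 -44.18] turn deg [  0.28 -16.15  -0.43]
```

View pics/w4.png

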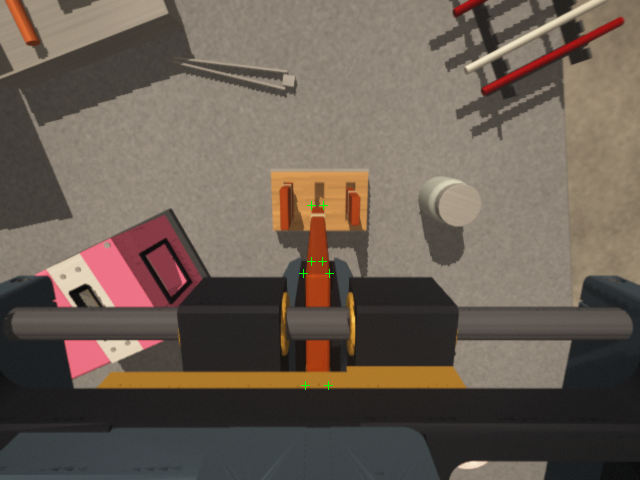

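The bar hangs straight in the grip with its lower end at (317,207), where predicted, and the other two bars are undisturbed at (287,205) and (354,208). I carry it to a hover over the slot.

```bash
python3 -m handwheel '[[[0.5,-1,-4],[0,0,0],1],[[0.5,-1,-4],[0,0,0],1],[[0.6,-0.5,-4],[0,0,0],1],[[0.6,0,-4],[0,0,0],1],[[0.6,0,-4],[0,0,0],1]]';python3 -m handwheel '[[[0.5,0,-4],[0,0,0],1],[[0.5,0,-4],[0,0,0],1],[[0.6,0,-4],[0,0,0],1],[[0.6,0,-4],[0,0,0],1],[[0,0,0],[0,0,0],1]]'; python3 - <<'E'
from wv import *
go([*(SL-.0*ey),.37],3.6)
E
```

```text
clock: 11.95
eef_pos: [0.5737, 0.063, 0.3564]
tcp_rot: [-0.698, 0.708, -0.085, 0.062]
contact_force: [0.4, -0.2, -2.2]
finger_gap: 0.0099
clock: 12.45
eef_pos: [0.5559, -0.1089, 0.345]
tcp_rot: [-0.697, 0.709, -0.095, 0.056]
contact_force: [0.5, 0.8, -2.2]
finger_gap: 0.0102
t 12.45 pos [ 0.5559 -0.1089  0.345 ] xyaw -12.32 gap 0.0102 F [ 0.47  0.83 -2.16] q [-0.2   0.29  1.29 -0.02  1.62  0.01]
shift cm [ 1.03 -2.4  -6.8 ] turn deg [  0.89 -15.88  -3.22]
```

```bash
python3 -m handwheel '[[[0.2,-1.5,-3],[0.9,0,-3.2],1],[[0,0,0],[0,-8,0],1],[[0,0,0],[0,-8,0],1],[[0,0,0],[0,0,0],1]]'; python3 - <<'E'
from wv import *
go([*(SL-.0*ey),.37],3.6)
E
```

```text
clock: 12.85
eef_pos: [0.5494, -0.1391, 0.3508]
tcp_rot: [-0.706, 0.707, 0.021, -0.03]
contact_force: [0.2, 0.8, -2.6]
finger_gap: 0.01
t 12.85 pos [ 0.5494 -0.1391  0.3508] xyaw 4.11 gap 0.01 F [ 0.2   0.75 -2.64] q [-0.27  0.26  1.31 -0.    1.58 -0.34]
shift cm [ 0.04 -1.92 -3.83] turn deg [ 0.02  0.51 -0.78]
```

```bash
cat >> h.py <<'E'
TG=np.array([.5530,-.1768])
E
python3 -m handwheel '[[[0,-1,-2],[0,0.5,-0.8],1],[[0,0,-1.7],[0,0,0],1],[[0,0,0],[0,0,0],1]]'; python3 - <<'E'
from wv import *
go([*TG,.32],3.65)
E
```

```text
clock: 13.15
eef_pos: [0.5513, -0.1747, 0.3558]
tcp_rot: [0.708, -0.705, -0.018, 0.023]
contact_force: [-0.1, 0.5, -2.2]
finger_gap: 0.0102
t 13.15 pos [ 0.5513 -0.1747  0.3558] xyaw 3.33 gap 0.0102 F [-0.09  0.51 -2.24] q [-0.33  0.28  1.27  0.    1.6  -0.39]
shift cm [ 0.18  3.58 -0.23] turn deg [-0.24 -0.32 -0.43]
```

```bash
python3 -m handwheel '[[[0.15,2,-0.2],[-0.2,-0.3,-0.4],1],[[0,2,0],[0,0,0],1],[[0,1,0],[0,0,0],1],[[0,0,0],[0,0,0],1]]'; python3 - <<'E'
from wv import *
go([*TG,.293],3.65)
E
```

```text
clock: 13.55
eef_pos: [0.5525, -0.1744, 0.3009]
tcp_rot: [0.709, -0.705, -0.019, 0.023]
contact_force: [-0.6, 0.1, -2.3]
finger_gap: 0.0097
t 13.55 pos [ 0.5525 -0.1744  0.3009] xyaw 3.38 gap 0.0097 F [-0.65  0.13 -2.27] q [-0.33  0.29  1.39  0.    1.47 -0.39]
shift cm [ 0.04  0.79 -0.24] turn deg [-0.3  -0.27 -0.27]
```

```bash
python3 -m handwheel '[[[0.05,0.3,-0.25],[-0.3,-0.3,-0.3],1],[[0,0,0],[0,0,0],1]]'; python3 - <<'E'
from wv import *
go([*TG,.293],3.65)
M,p,o=tool()
s=camera("scene"); t=camera("top")
S=[p+M@np.array([a*.005,.1284,b*.025]) for a in(-1,1) for b in(-1,1)]
L=[[*(SL+a*ex*.006+b*ey*.026),.15] for a in(-1,1) for b in(-1,1)]
crop(s,"s5",215,140,325,250,5); crop(t,"t5",340,190,450,300,5)
print(proj(s,S).round(1).tolist(),proj(s,L).round(1).tolist())
E
```

```text
clock: 13.75
eef_pos: [0.5536, -0.1766, 0.298]
tcp_rot: [-0.707, 0.707, 0.023, -0.022]
contact_force: [-0.7, 0.3, -1.6]
finger_gap: 0.0102
t 13.75 pos [ 0.5536 -0.1766  0.298 ] xyaw 3.7 gap 0.0102 F [-0.7   0.32 -1.55] q [-0.33  0.29  1.4   0.    1.45 -0.39]
shift cm [-0.06  0.5  -0.02] turn deg [0.01 0.05 0.07]
[[259.2, 210.5], [274.4, 214.8], [257.3, 212.1], [272.5, 216.4]] [[259.4, 216.1], [275.0, 220.5], [257.2, 217.9], [272.8, 222.4]]
```

View pics/s5.png

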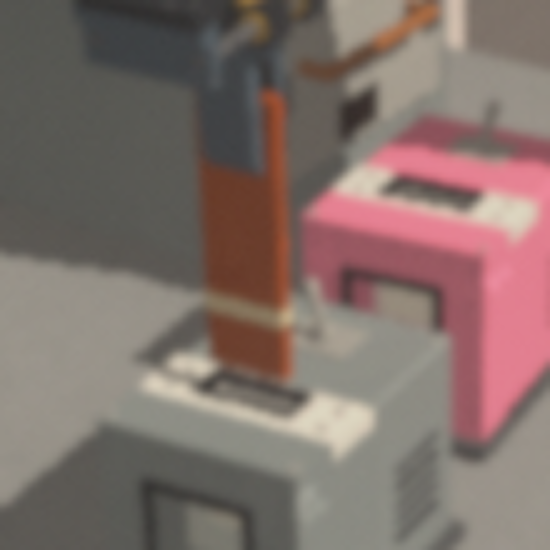

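The scene view shows the bar's lower edge at (258..274, 211..216), over the slot and as projected, with the switch leaning over to on. I descend gently and watch the force.

```bash
python3 -m handwheel '[[[-0.06,0.6,0],[0,0,0],1],[[0,0.5,0],[0,0,0],1],[[0,0,0],[0,0,0],1]]'; python3 -c "
from h import *
go([*TG,.28],3.65)"
```

```text
clock: 14.15
eef_pos: [0.5538, -0.1768, 0.2883]
tcp_rot: [-0.706, 0.707, 0.025, -0.021]
contact_force: [-0.6, 0.1, -2.8]
finger_gap: 0.0094
t 14.15 pos [ 0.5538 -0.1768  0.2883] xyaw 3.68 gap 0.0094 F [-0.6   0.14 -2.82] q [-0.33  0.29  1.42  0.    1.43 -0.39]
shift cm [-0.09  0.83  0.  ] turn deg [0.08 0.03 0.3 ]
```

```bash
python3 -m handwheel '[[[-0.12,0.3,0],[0.1,0,0.3],1],[[-0.03,0.3,0],[0,0,0.1],1],[[0,0,0],[0,0,0],1]]'; python3 -c "
from h import *
go([*TG,.28],3.65)"
```

```text
clock: 14.45
eef_pos: [0.5521, -0.1769, 0.2818]
tcp_rot: [0.707, -0.707, -0.022, 0.023]
contact_force: [0.0, 0.3, -2.8]
finger_gap: 0.01
t 14.45 pos [ 0.5521 -0.1769  0.2818] xyaw 3.67 gap 0.01 F [ 0.01  0.34 -2.82] q [-0.33  0.3   1.43 -0.    1.42 -0.39]
shift cm [0.09 0.18 0.  ] turn deg [-0.03  0.02 -0.14]
```

```bash
python3 -m handwheel '[[[0.08,0.1,0],[0,0,-0.1],1],[[0,0.3,0],[0,0,0],1],[[0,0,0],[0,0,0],1]]'; python3 -c "
from h import *
go([*TG,.27],3.65)"
```

```text
clock: 14.75
eef_pos: [0.5531, -0.1769, 0.2776]
tcp_rot: [0.707, -0.707, -0.023, 0.023]
contact_force: [-0.2, 0.5, -2.9]
finger_gap: 0.0099
t 14.75 pos [ 0.5531 -0.1769  0.2776] xyaw 3.67 gap 0.0099 F [-0.23  0.46 -2.86] q [-0.33  0.3   1.44  0.    1.41 -0.39]
shift cm [-0.01  0.76  0.01] turn deg [-0.02  0.02 -0.01]
```

```bash
python3 -m handwheel '[[[-0.02,0.3,0],[0,0,0.05],1],[[-0.02,0.3,0],[0,0,0.05],1]]'; python3 -c "
from h import *
go([*TG,.27],3.65)"
```

```text
clock: 14.95
eef_pos: [0.5529, -0.177, 0.2716]
tcp_rot: [-0.707, 0.707, 0.022, -0.023]
contact_force: [-0.1, -1.1, -2.0]
finger_gap: 0.0097
t 14.95 pos [ 0.5529 -0.177   0.2716] xyaw 3.67 gap 0.0097 F [-0.06 -1.1  -2.03] q [-0.33  0.3   1.45 -0.    1.39 -0.39]
shift cm [0.01 0.16 0.02] turn deg [-0.    0.02 -0.07]
```

Inside the slot (end about z 0.143) with no load. I carry on.

```bash
python3 -m handwheel '[[[-0.01,0.4,0.01],[0,0,0],1],[[-0.02,0.4,0],[0,0,0.05],1],[[-0.02,0.4,0],[0,0,0.05],1]]'; python3 -c "
from h import *
go([*TG,.1734],3.65)"
```

```text
clock: 15.25
eef_pos: [0.5524, -0.1769, 0.2586]
tcp_rot: [-0.707, 0.707, 0.022, -0.024]
contact_force: [-0.2, -0.3, -2.6]
finger_gap: 0.0101
t 15.25 pos [ 0.5524 -0.1769  0.2586] xyaw 3.67 gap 0.0101 F [-0.19 -0.34 -2.64] q [-0.33  0.31  1.47 -0.    1.37 -0.39]
shift cm [0.09 8.52 0.  ] turn deg [-0.    0.02 -0.17]
```

```bash
python3 -m handwheel '[[[0.05,0.4,0],[0,0,-0.15],1],[[0.03,0.4,0],[0,0,0],1],[[0,0.4,0],[0,0,0],1]]'; python3 -c "
from h import *
go([*TG,.1734],3.65)"
```

```text
clock: 15.55
eef_pos: [0.5531, -0.1768, 0.2452]
tcp_rot: [0.707, -0.707, -0.022, 0.023]
contact_force: [0.7, -0.4, -1.8]
finger_gap: 0.0099
t 15.55 pos [ 0.5531 -0.1768  0.2452] xyaw 3.67 gap 0.0099 F [ 0.66 -0.36 -1.75] q [-0.33  0.31  1.5  -0.    1.33 -0.39]
shift cm [-0.    7.18 -0.  ] turn deg [-0.01  0.02 -0.04]
```

```bash
python3 -m handwheel '[[[-0.01,0.5,0],[0,0,0],1],[[0,0.5,0],[0,0,0],1],[[-0.01,0.5,0],[0,0,0],1]]'; python3 -c "
from h import *
go([*TG,.1734],3.65)"
```

```text
clock: 15.85
eef_pos: [0.5529, -0.1768, 0.229]
tcp_rot: [0.707, -0.707, -0.022, 0.023]
contact_force: [1.1, -0.7, -1.8]
finger_gap: 0.0095
t 15.85 pos [ 0.5529 -0.1768  0.229 ] xyaw 3.67 gap 0.0095 F [ 1.15 -0.7  -1.84] q [-0.33  0.32  1.53 -0.    1.3  -0.39]
shift cm [0.01 5.56 0.  ] turn deg [-0.01  0.02 -0.03]
```

```bash
python3 -m handwheel '[[[0,0.5,0],[0,0,0],1],[[0,0.5,0],[0,0,0],1],[[0,0.5,0],[0,0,0],1]]'; python3 -m handwheel '[[[0,0.5,0],[0,0,0],1],[[0,0.5,0],[0,0,0],1],[[0,0.5,0],[0,0,0],1]]';python3 -c "
from h import *
go([*TG,.1734],3.65)"
```

```text
clock: 16.15
eef_pos: [0.5529, -0.1768, 0.2125]
tcp_rot: [0.707, -0.707, -0.022, 0.023]
contact_force: [-0.0, 0.7, -1.5]
finger_gap: 0.0099
clock: 16.45
eef_pos: [0.5529, -0.1768, 0.1961]
tcp_rot: [0.707, -0.707, -0.022, 0.023]
contact_force: [-0.8, -0.3, -2.7]
finger_gap: 0.0096
t 16.45 pos [ 0.5529 -0.1768  0.1961] xyaw 3.67 gap 0.0096 F [-0.78 -0.29 -2.74] q [-0.33  0.34  1.58 -0.    1.22 -0.39]
shift cm [ 0.02  2.27 -0.  ] turn deg [-0.01  0.02 -0.04]
```

```bash
python3 -m handwheel '[[[0.01,0.5,0],[0,0,0],1],[[0,0.5,0],[0,0,0],1],[[0,0.5,0],[0,0,0],1],[[0,0.3,0],[0,0,0],1],[[0,0,0],[0,0,0],1]]'; python3 - <<'E'
from wv import *
go([*TG,.1734],3.65)
s=camera("scene"); crop(s,"s6",215,140,325,250,5)
M,p,o=tool(); print(o["contact_force"])
for nm in ("bar_band","bar_top"):
  for d in spot_point(s,nm)[:2]: print(nm,d)
print(proj(s,[p+M@np.array([0,.0884,0]),p+M@np.array([0,-.0416,0]),[*SL,.085]]))
print(proj(s,[p+M@np.array([.005,-.0416,a*.025]) for a in (-1,1)]))
E
```

```text
clock: 16.95
eef_pos: [0.5526, -0.1766, 0.1755]
tcp_rot: [0.707, -0.706, -0.022, 0.023]
contact_force: [-0.3, -0.7, -1.3]
finger_gap: 0.0096
t 16.95 pos [ 0.5526 -0.1766  0.1755] xyaw 3.67 gap 0.0096 F [-0.27 -0.72 -1.34] q [-0.33  0.36  1.61 -0.    1.18 -0.39]
shift cm [ 0.04  0.21 -0.02] turn deg [-0.05  0.02 -0.12]
[-1.01962866e-01 -1.49170831e-03 -3.29986646e+00]
bar_top {'location': [198.5, 265.0], 'conf': 0.74}
[[267.20319795 237.70888916]
 [265.25169284 198.31871518]
 [266.98219442 238.38687796]]
[[256.60552665 197.01462971]
 [272.07374853 201.17093215]]
```

View pics/s6.png

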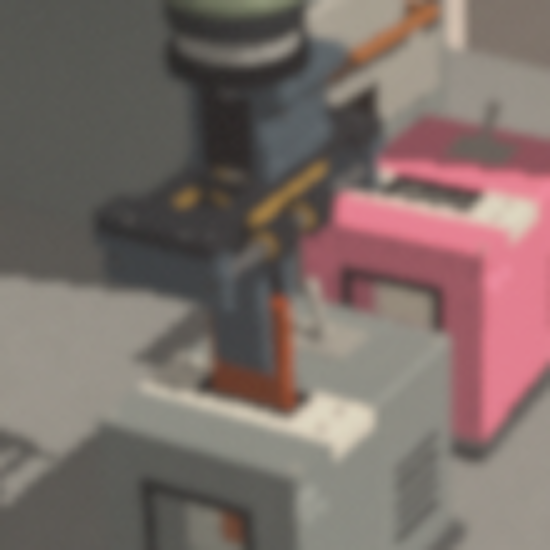

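```bash
python3 -m handwheel '[[[0.04,0.15,0],[0,0,-0.1],1],[[0,0,0],[0,0,0],1],[[0,0,0],[0,0,0],1],[[0,0,0],[0,0,0],1]]'; python3 - <<'E'
from wv import *
go([*TG,.1734],3.65)
for i in range(4):
    t=camera("top"); s=camera("scene"); M,p,o=tool(); print(np.round(p,4),np.round(o["contact_force"],2),np.round(o["wrist_torque"],2),round(o["finger_gap"],4),np.abs(o["joint_velocities"]).max().round(4))
crop(s,"s7",215,140,325,250,5); crop(t,"t7",340,190,450,300,5)
for d in spot_point(s,"bar_top")[:1]: print(d)
print(proj(s,[p+M@np.array([0,-.0416,0])]))
E
```

```text
clock: 17.5
eef_pos: [0.5532, -0.1769, 0.1753]
tcp_rot: [-0.707, 0.707, 0.023, -0.022]
contact_force: [-0.0, -0.2, -1.7]
finger_gap: 0.0101
t 17.5 pos [ 0.5532 -0.1769  0.1753] xyaw 3.67 gap 0.0101 F [-0.04 -0.18 -1.66] q [-0.33  0.35  1.61  0.    1.17 -0.39]
shift cm [-0.02  0.19  0.01] turn deg [0.01 0.02 0.07]
[ 0.5533 -0.1769  0.1753] [ 0.08 -0.18 -1.65] [-0.03  0.12 -0.03] 0.0097 0.0018
[ 0.5532 -0.1769  0.1753] [-0.35 -0.09 -1.49] [-0.02  0.17 -0.03] 0.0098 0.0022
[ 0.5533 -0.1769  0.1754] [ 0.51 -0.27 -0.78] [-0.08  0.17  0.  ] 0.0101 0.0011
[ 0.5533 -0.1769  0.1754] [-0.22 -0.42 -1.25] [-0.02  0.14  0.  ] 0.0097 0.0028
{'location': [216.8, 266.1], 'conf': 0.69}
[[265.12182991 198.50202911]]
```

View pics/s7.png

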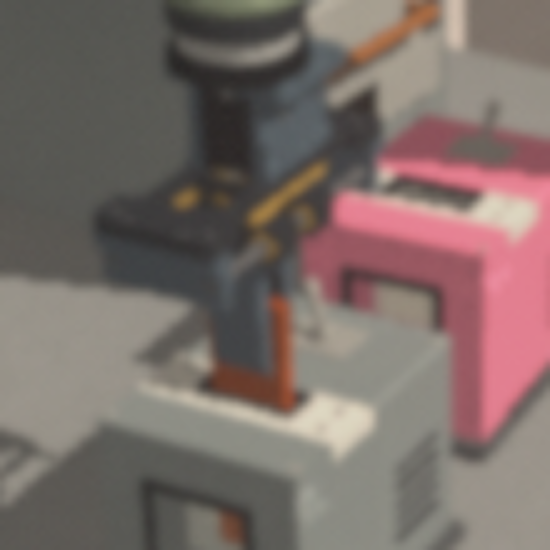

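View pics/t7.png

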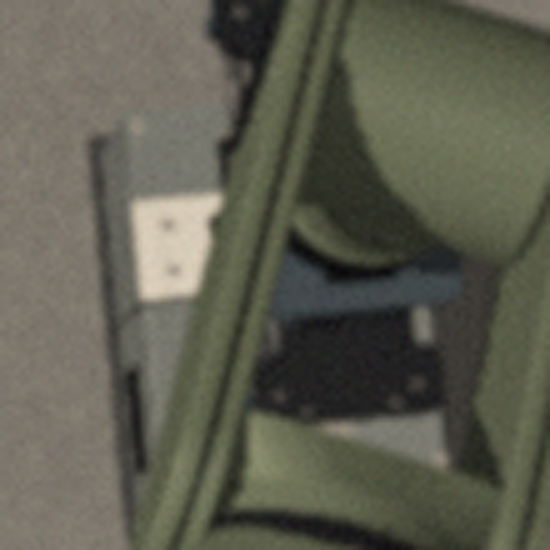

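The bar hangs in the slot. Lateral wrist force is about zero, the band is about 2 mm above nominal, the switch leans on, and nothing is moving. I hand it in.

```bash
python3 -c "
from station import order,status
print(order.job_done()); o=status.get_obs(); print(o['clock'],o['eef_pos'],o['contact_force'],o['finger_gap'])"
```

```text
the job is handed in; nothing more can be done
None
the job is handed in; nothing more can be done
```

The strain viewer's lamp is switched on and the tall test bar is hanging in the slot, still in the grip. I handed the job in at about 18 s; no verdict is reported.

**Switch:** I pushed it over with the closed fingers until the stop pushed back at about 9 N. The camera then showed it leaning to "on", and the last scene picture agreed.

**Bar:** I drew the tall bar from the middle rack slot, gripped across its thickness, and lowered it band end down. The wrist reading stayed close to the bar's weight all the way down, so I saw no contact with the lips. The other two bars stood undisturbed when I looked right after lifting.

**Last checks:**
- **Band height:** about 2 mm above the window's middle, worked out from the tool pose.
- **Sideways:** within about 1 mm of the slot centre, also from the tool pose.
- **Tilt:** about 0.1°.
- **Side force:** about 0.5 N or less, with the arm still.
- **Grip:** set to 25 N, finger gap 10 mm.

**What disagreed or couldn't be checked:**
- The last network reading of the bar top was 18 px off. The one before agreed within 1 px and the picture had not changed, so I took it as a false reading.
- The band itself can't be seen clearly through the window in the scene view.
- In the top view the arm hid the slot.
- I did not check the knife, paddle and other loose things at the end; I kept the tool well above them.

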